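# Make up the cutting kit and the mounting kit for a lino class

### The job

Make up the two class kits on their fitted boards. The blue-ended board is the cutting kit: the blue-handled gouge with its handle towards the blue end, the eraser, and the blue ink jar with the black lid; the red-ended board is the mounting kit: the pink ink jar with the yellow lid and the glue stick, each thing down flat in the recess made for it, jars and glue stick upright. Keep the jars and the glue stick upright and do not drop them, and leave the pale yellow ink jar and the brown gouge where they are.

Things in the scene. Friction and masses are not known exactly. Their poses are not given: they have to be found in the camera images.
- blue_gouge: lino gouge, blue turned handle and thin blade, lying flat, 141 long, 23 wide, 20 high. Origin: mid-length, underside. Its y axis runs to the butt of the handle: handle y -12 to +70 (grip near y +20), blade y -70 to -14, 7 high. It starts within about 0.45 rad of its trough's direction. The trough's blade part (board y -77.5 to -23.5) is only 24 wide, so gouge y must point along board y.
- eraser_block: white eraser in an orange-brown card sleeve, lying flat, 23 (x) x 56 (y) x 13 high; origin at the centre of its underside.
- blue_ink_jar: glass jar of blue ink with a black lid, standing, diameter 52, 62 high; origin at the centre of its underside, z up.
- pink_ink_jar: glass jar of pink ink with a yellow lid, standing, diameter 56, 70 high; origin at the centre of its underside, z up.
- glue: glue stick, green cap and foot with a cream band, standing, diameter 27, 94 high; origin at the centre of its underside, z up.
- cutting_board: larger plywood kit board, 131 (x) x 175 (y) x 12 high, fixed; +y end strip painted blue. Origin: centre of underside. Grey felt-floored recesses 5 deep (floor at z 7): jar well, diameter 70, at x -22.5 y -42.5; eraser recess 37 (x) x 70 (y) at x -22.5 y +35.5; gouge trough 37 x 153 (y) centred at x +39 y -1, its wide handle part at the blue end.
- mounting_board: smaller plywood kit board, 86 (x) x 146 (y) x 12 high, fixed to the table; its +y end is a 10 wide strip painted red. Origin: centre of the underside, z up. Two round grey felt-floored wells, each 5 deep (floor 7 above the table): diameter 70 centred at x 0, y -29, for the pink ink jar; diameter 41 centred at x 0, y +36, for the glue stick.
- pale_ink_jar: bystander: jar of pale yellow ink with a dark grey lid, diameter 52, 84 high; origin at the centre of its underside. Stays where it is.
- brown_gouge: bystander: lino gouge like the blue one but with a dark brown handle, 141 x 23 x 20; origin in the middle of its underside. Stays where it is.
Mind the look-alikes: they are no part of the job. What is shaped like the blue_ink_jar but green is not meant. There is more than one size of the eraser_block; the one meant has the size given above.

How it is judged:
By the outcome, as a careful person would: the job done as asked, in the order asked, and still so for the second after the job is handed in, with the robot touching nothing.
It also fails if it takes over 131 s, if anything falls off the work surface, if the arm or the gripper's body presses on something with over 40 N, if the wrist force passes 120 N, or if a joint passes its speed limit or range.

### The arm

A 6-joint arm with a two-finger parallel gripper is mounted at the origin on the work surface; the furniture and walls round the work are solid. World frame = base frame: x ahead of the robot, y to its left, z up, the work surface at z = 0. Lengths are in m, angles in rad, forces in N, time in s.
With the tool pointing down it reaches from about 0.35 to 0.775 m from the base axis. Payload 5.5 kg.
Tool frame: the origin (TCP) lies at the very end of the fingers, on their centre line; the grasp point (between the pads) lies 19 mm behind it; z points along the fingers, y is the line along which they close (so a half turn about z gives the same grasp; the last joint's range is limited). The gripper opens to 85 mm and grips with 20 to 120 N. Pads are 22 mm wide; open, the fingers measure 114 mm over their backs; the gripper's body (76 mm by 85 mm) begins 54 mm behind the grasp point. The pads swing forward as they close: fully open they stand 13 mm farther back than shut.
Start: joints at [1.044, 0.313, 0.046, 1.304, 0, 1.431], TCP at [0.217, 0.533, 0.231] pointing down, gripper open.
Joint ranges: [-2.76, 2.76], [-0.86, 1.69], [-1.03, 1.26], [-2.2, 2.34], [-1.47, 1.5], [-3.14, 3.14]. Speed limits (rad/s): [2.57, 2.57, 3.14, 3.14, 3.14, 3.14].

### API

Orientations are given as a unit quaternion [x, y, z, w].
In Python, from plant import * gives the robot as it stands.
- The arm moves only by the tool shift_gripper, called after "Call:" as name(argument=value, ...) on one line, values as JSON. Schema: {"type":"object","properties":{"segments":{"type":"array","items":{"type":"number"},"minItems":6,"maxItems":48},"aperture":{"type":"number"},"force":{"type":"number"},"only":{"type":"string"},"quiet":{"type":"boolean"},"lines":{"type":"string"}},"required":["segments"],"additionalProperties":false}. segments is one flat list of numbers that holds 1 to 8 rows one after another, with no inner brackets; each row has 6 numbers: dx, dy, dz in parts of the range, where 1.0 means 0.6 m, then a rotation vector rx, ry, rz in shares of pi rad (1.0 is pi rad); each row is the pose to reach, as a shift and turn from the pose commanded when the call began, along the tool's axes at that moment; what a row does not reach only later rows make up. A row lasts 1/10 s, in which the tool goes at most 0.05 m and 0.15 rad, less where a joint would pass 70% of its speed; a pose out of reach is approached as far as the arm can. aperture is the finger opening in m, set as the call begins (left out keeps the last). The fingers move at their own pace and stop on an object; force is the grip in N (left out, the last holds). Time passes only in rows, so rows that do not move let the fingers close. The tool returns the time, the measured TCP pose, the force, the opening and the grip force at its end. only (a regular expression) keeps the lines of the reply that match it, lines (a string "A,B") keeps lines A to B, and quiet returns only ok. Shift and turn numbers lie between -1 and 1, and a call with a number outside is refused. Input that does not fit is refused with a message, and nothing moves.
- get_obs(): the state, without advancing time (a new reading comes with each control period).
- capture(name): name is "scene" or "top"; returns the picture (480x640x3 uint8, red, green, blue); there is no depth.
- camera_params(name): a dict with "K" (3x3 intrinsics, pixels), "extrinsics" (4x4, takes a point from camera to world coordinates). Camera axes: x right, y up, looking along -z (the intrinsics and any distortion apply to the point x, -y, -z); pixel columns grow to the right and rows downward; lengths in m; the calibration is good to about 2 mm. A picture is of the moment at which its call begins. camera_params takes no time and is no camera call.
- hand_in(): hands the job in; it is judged then, once.
The state is a dict: "time": time; "qpos": joint angles; "joint_vel": joint speeds; "joint_efforts": joint torques, N m; "tcp_pos": TCP position; "eef_rot": TCP orientation; "ft_force": force on the tool from outside, world axes, zero at the start; "moment": the same for the moment, N m; "gripper_width": finger opening in m; "finger_force": force on a finger pad.
Only numpy, scipy, OpenCV 4.12 (cv2) and the standard library are available. Lean on these libraries where they do the work, as an engineer would, in place of code of your own. Each camera call takes 0.05 s, during which the arm holds its last target. There are 200 camera calls.

## Working session

There is one attempt and no reset: what is moved stays moved. The work goes in short steps, Python scripts to look and compute and a tool call to move; the robot and the scene stay as the last step left them, time stands still between calls to the robot, and variables do not carry over. Pictures are saved under pics/ and viewed, at most 16 in all, crops included, and the job is handed in when it is done.

```bash
mkdir -p pics; ls; python3 - <<'E'
from plant import *
import cv2
for n in("scene","top"):
    im=capture(n); cv2.imwrite(f"pics/{n}0.png",im[:,:,::-1]); p=camera_params(n); print(n,p)
print(get_obs())
E
```

```text
pics
scene {'K': array([[461.33667106,   0.        , 310.63834645],
       [  0.        , 461.33667106, 236.49150362],
       [  0.        ,   0.        ,   1.        ]]), 'extrinsics': array([[ 0.79865893,  0.43856244, -0.41207633,  0.09626172],
       [-0.60156169,  0.60043275, -0.52688143, -0.39165265],
       [ 0.01635372,  0.6686879 ,  0.74336334,  0.70860979],
       [ 0.        ,  0.        ,  0.        ,  1.        ]])}
top {'K': array([[584.13891795,   0.        , 312.52320866],
       [  0.        , 584.13891795, 230.16443538],
       [  0.        ,   0.        ,   1.        ]]), 'extrinsics': array([[ 0.01540452,  0.98074123, -0.19470323,  0.21684831],
       [-0.99973616,  0.01842574,  0.01371533,  0.08732576],
       [ 0.01703874,  0.19444058,  0.9807663 ,  1.10494823],
       [ 0.        ,  0.        ,  0.        ,  1.        ]])}
{'time': 0.1, 'qpos': array([ 1.04436598e+00,  3.13928169e-01,  4.50635755e-02,  1.30360092e+00,
       -5.44619274e-06,  1.43118523e+00]), 'joint_vel': array([-0.00034769, -0.00193778,  0.00299534,  0.00020777, -0.0010911 ,
       -0.00154085]), 'joint_efforts': array([ 3.49146867e-03, -4.81725883e+01,  2.99243367e+01,  1.27058354e-02,
       -8.26673727e-05,  1.05233684e-05]), 'tcp_pos': array([0.21669356, 0.5320984 , 0.23048455]), 'eef_rot': array([ 1.92205988e-01,  9.81354249e-01, -7.89629505e-04, -2.70254202e-04]), 'ft_force': array([ 0.12047476,  1.20425605, -0.02003104]), 'moment': array([-0.03890329, -0.01062217,  0.05037738]), 'finger_force': 0.0, 'gripper_width': 0.08542031427544441}
```

View pics/top0.png

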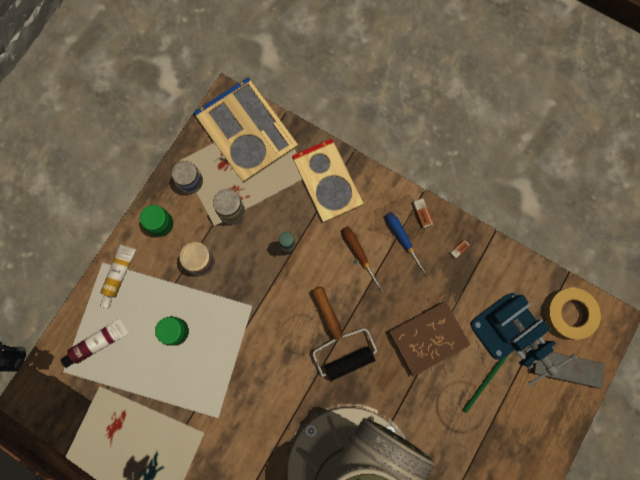

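View pics/scene0.png

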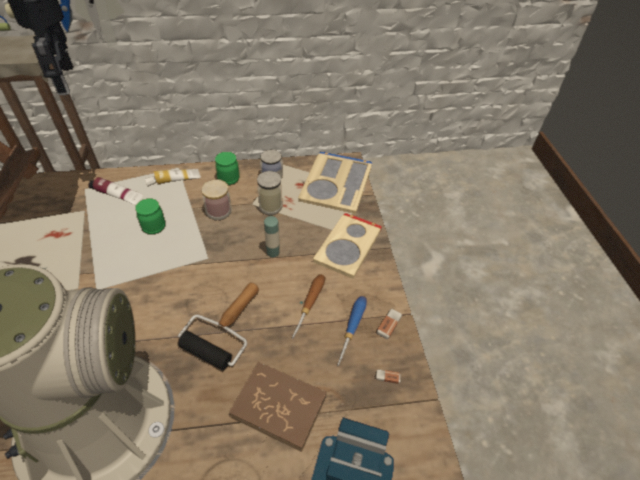

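The top view shows the cutting board at about (245,130), the mounting board at (328,180), the blue gouge at (405,245) and two erasers at (423,213) and (460,248). The pink jar is at (194,258), the blue jar at (186,177), the pale jar at (228,205) and the glue at (287,242). I'll enlarge both views to pin these down.

```bash
python3 - <<'E'
import cv2
a=cv2.imread("pics/top0.png")[70:300,140:480]; cv2.imwrite("pics/topc.png",cv2.resize(a,None,fx=2.35,fy=2.35,interpolation=cv2.INTER_CUBIC))
a=cv2.imread("pics/scene0.png")[140:400,190:430]; cv2.imwrite("pics/scenec.png",cv2.resize(a,None,fx=2.3,fy=2.3,interpolation=cv2.INTER_CUBIC))
E
```

```text
(no output)
```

View pics/topc.png

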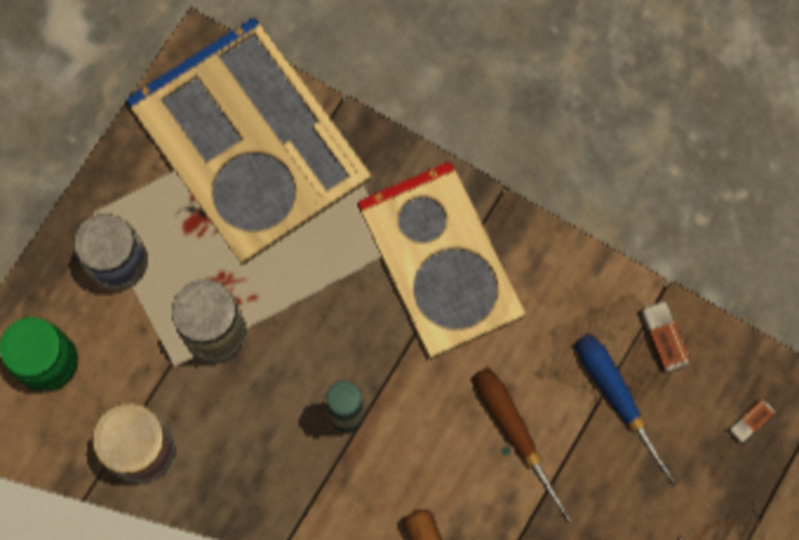

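View pics/scenec.png

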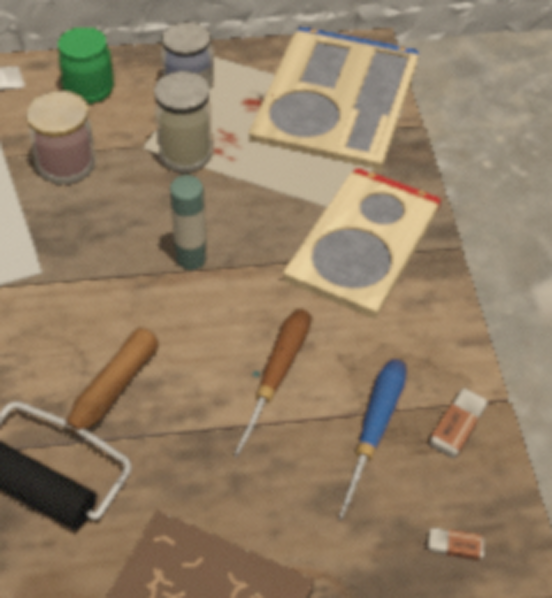

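The crops confirm which item is which. The big eraser is at crop (665,337), and the lid centres are pink (128,439), blue (107,243) and glue (345,398). Next I'll turn these into positions.

```bash
cat > h.py <<'E'
from plant import *
import cv2, numpy as np
from scipy.spatial.transform import Rotation as R
def ray(n,uv,z):
    p=camera_params(n);K=p["K"];E=p["extrinsics"]
    uv=np.atleast_2d(np.asarray(uv,float))
    d=np.c_[(uv[:,0]-K[0,2])/K[0,0],-(uv[:,1]-K[1,2])/K[1,1],-np.ones(len(uv))]@E[:3,:3].T
    return (E[:3,3]+d*((z-E[2,3])/d[:,2])[:,None])[:,:2]
def comps(mask,lo):
    c,_=cv2.findContours(mask.astype(np.uint8),cv2.RETR_EXTERNAL,cv2.CHAIN_APPROX_NONE)
    return [k for k in c if cv2.contourArea(k)>lo]
def rect(n,c,z):
    w=ray(n,c.reshape(-1,2),z); r=cv2.minAreaRect((w*1000).astype(np.float32)); b=cv2.boxPoints(r)
    e=[b[1]-b[0],b[2]-b[1]]; l=max(e,key=np.linalg.norm); s=min(e,key=np.linalg.norm)
    return np.round(r[0],1),np.round([np.linalg.norm(l),np.linalg.norm(s)],1),round(np.arctan2(l[1],l[0])%np.pi,3)
def togo(pos,yaw,grip=None):
    """tool-axis shift and rz from now to TCP pos with closing axis (tool y) along world angle yaw (mod pi)"""
    o=get_obs();Rm=R.from_quat(o["eef_rot"]).as_matrix();y=Rm[:,1]
    d=(yaw-np.arctan2(y[1],y[0])+np.pi/2)%np.pi-np.pi/2
    print("t",round(o["time"],2),"tcp",o["tcp_pos"].round(4),"d",(Rm.T@(np.array(pos)-o["tcp_pos"])).round(4),"rz",round(-d,3),"q6",round(o["qpos"][5],2),"q1",round(o["qpos"][0],2))
E
python3 - <<'E'
from h import *
im={n:cv2.imread(f"pics/{n}0.png") for n in("top","scene")}
roi={"top":(185,70,370,225),"scene":(290,145,390,280)}
for n in im:
    hsv=cv2.cvtColor(im[n],cv2.COLOR_BGR2HSV).astype(int);H,S,V=[hsv[:,:,i] for i in range(3)]
    x0,y0,x1,y1=roi[n]; m=np.zeros(H.shape,bool); m[y0:y1,x0:x1]=True
    bd=comps(m&(H>12)&(H<28)&(S>75)&(V>140),800)
    for b in bd: 
        hull=np.zeros(H.shape,np.uint8); cv2.drawContours(hull,[cv2.convexHull(b)],-1,1,-1)
        print(n,"board",rect(n,b,.012))
        for c in comps((hull>0)&(S<60)&(V<150),40): print("   well",rect(n,c,.008))
    for c in comps((H>100)&(H<125)&(S>120)&(V>60),150):
        r=rect(n,c,.010)
        if r[1][0]<120: print(n,"blue",r)
    m[:]=False
    a=(405,190,480,265) if n=="top" else (365,300,410,390)
    m[a[1]:a[3],a[0]:a[2]]=True
    for c in comps(m&(((H<9)&(S>105)&(V>100))|((V>125)&(S<75))),40): print(n,"eraser",rect(n,c,.013))
T=lambda u,v:(u/2.35+140-.3,v/2.35+70-.3)
S_=lambda u,v:(u/2.3+190-.3,v/2.3+140-.3)
for k,z,t,s in(("pink",.07,(128.5,439),(59,113)),("blue",.062,(107,243),(187,40)),("glue",.094,(345,398),(187,187)),("tip",.004,(672,480),(342,514)),("pale",.084,(205,311),(183,92))):
    print(k,(1000*ray("top",T(*t),z)).round(1),(1000*ray("scene",S_(*s),z)).round(1))
E
```

```text
top board (array([572.4, 172.1]), array([324.9, 283.3], dtype=float32), np.float32(0.455))
   well (array([486.8, 239.1]), array([48.6, 45.9], dtype=float32), np.float32(2.809))
   well (array([510. ,  33.4]), array([66.2, 66.1], dtype=float32), np.float32(0.003))
   well (array([531., 299.]), array([36.2, 17.4], dtype=float32), np.float32(0.387))
   well (array([569.1,  61.3]), array([36.8, 35.3], dtype=float32), np.float32(0.016))
   well (array([589.8, 202.1]), array([64.9, 63.8], dtype=float32), np.float32(1.593))
   well (array([653.6, 248.1]), array([66.9, 35. ], dtype=float32), np.float32(0.627))
   well (array([660.3, 176.7]), array([149.9,  34.9], dtype=float32), np.float32(0.632))
top blue (array([436.5, -95.1]), array([72.9, 17.4], dtype=float32), np.float32(0.577))
top eraser (array([ 489.9, -133.3]), array([19.4, 15.6], dtype=float32), np.float32(1.973))
scene board (array([575.8, 130.2]), array([373.5, 194.7], dtype=float32), np.float32(0.921))
   well (array([512.2,  34.5]), array([63.7, 62.7], dtype=float32), np.float32(2.472))
   well (array([570.7,  62.9]), array([33.9, 31. ], dtype=float32), np.float32(2.512))
   well (array([592.4, 205.2]), array([63.6, 60.1], dtype=float32), np.float32(2.513))
   well (array([662.2, 180.2]), array([145.8,  33.2], dtype=float32), np.float32(0.64))
   well (array([655.3, 251.6]), array([61.9, 33.3], dtype=float32), np.float32(0.64))
scene blue (array([435.5, -92.5]), array([70.2, 17.2], dtype=float32), np.float32(0.532))
scene eraser (array([ 393.3, -201.2]), array([17.3, 12.9], dtype=float32), np.float32(0.831))
scene eraser (array([ 490. , -133.8]), array([23.4, 17.9], dtype=float32), np.float32(1.94))
pink [[370.4 282.9]] [[371.8 280.4]]
blue [[527.  309.8]] [[526.5 308.6]]
glue [[400.7 118.7]] [[401.  117.8]]
tip [[ 354.6 -144.3]] [[ 354.7 -143.7]]
pale [[468.1 227.4]] [[468.1 225.6]]
```

Both cameras agree to about 2 mm, so I'll use the averages. First move is to the blue gouge.

```bash
python3 - <<'E'
from h import *
T=lambda u,v:(u/2.35+140-.3,v/2.35+70-.3)
S_=lambda u,v:(u/2.3+190-.3,v/2.3+140-.3)
print((1000*ray("top",[T(645,307),T(665,303),T(688,365),T(667,371)],.013)).round(1))
print((1000*ray("scene",[S_(467,391),S_(487,402),S_(453,449),S_(431,440)],.013)).round(1))
togo([.4266,-.0996,.15],.555+np.pi/2)
E
```

```text
[[ 496.  -123.3]
 [ 499.7 -139.9]
 [ 448.  -157.6]
 [ 442.7 -140.3]]
[[ 494.5 -125. ]
 [ 499.9 -141.4]
 [ 450.7 -155.7]
 [ 442.7 -140.3]]
t 0.1 tcp [0.2167 0.5321 0.2305] d [-0.4327 -0.5057  0.0812] rz -0.942 q6 1.43 q1 1.04
```

The manual's scale: shifts go in shares of 0.6 m and turns go in shares of pi rad. Converting my numbers, -0.505 m / 0.6 = -0.8417, -0.43 m / 0.6 = -0.7167, -0.94 rad / 3.1416 = -0.2992.

Call:
shift_gripper(segments=[-0.35, -0.4167, 0, 0, 0, -0.1432, -0.35, -0.4167, 0, 0, 0, -0.1432, -0.35, -0.4167, 0, 0, 0, -0.1432, -0.7167, -0.8417, 0.05, 0, 0, -0.2992, -0.7167, -0.8417, 0.0667, 0, 0, -0.2992, -0.7167, -0.8417, 0.1, 0, 0, -0.2992, -0.7167, -0.8417, 0.1333, 0, 0, -0.2992, -0.7167, -0.8417, 0.1333, 0, 0, -0.2992], aperture=0.045, force=40)

```text
time: 0.9
tcp_pos: [0.332, 0.1853, 0.204]
eef_rot: [-0.275, 0.961, 0.0, 0.0]
ft_force: [1.7, 0.2, 0.8]
gripper_width: 0.0449
finger_force: 0.0
```

Call:
shift_gripper(segments=[0, 0, 0, 0, 0, 0])

```text
time: 1.0
tcp_pos: [0.3327, 0.1816, 0.2031]
eef_rot: [-0.269, 0.963, -0.001, -0.001]
ft_force: [0.4, -0.3, -0.8]
gripper_width: 0.045
finger_force: 0.0
```

```bash
python3 -c "
from h import *
togo([.4266,-.0996,.15],.555+np.pi/2)"
```

```text
t 1.0 tcp [0.3327 0.1816 0.2031] d [ 0.065  -0.2892  0.0535] rz -0.011 q6 -0.26 q1 0.29
```

Scaled: -0.289 m / 0.6 = -0.4817, 0.065 m / 0.6 = 0.1083.

Call:
shift_gripper(segments=[0.1083, -0.4817, 0.0833, 0, 0, 0, 0.1083, -0.4817, 0.0833, 0, 0, 0, 0.1083, -0.4817, 0.0833, 0, 0, 0, 0.1083, -0.4817, 0.0833, 0, 0, 0, 0.1083, -0.4817, 0.0833, 0, 0, 0, 0.1083, -0.4817, 0.0833, 0, 0, 0, 0.1083, -0.4817, 0.0833, 0, 0, 0, 0.1083, -0.4817, 0.0833, 0, 0, 0])

```text
time: 1.8
tcp_pos: [0.4281, -0.0937, 0.1535]
eef_rot: [-0.272, 0.962, 0.001, -0.001]
ft_force: [0.2, 0.1, -0.4]
gripper_width: 0.0447
finger_force: 0.0
```

```bash
python3 - <<'E'
from h import *
for n in("top","scene"):
    im=capture(n)[:,:,::-1]; cv2.imwrite(f"pics/{n}1.png",im)
togo([.4266,-.0996,.15],.555+np.pi/2)
a=im[240:400,260:430]; cv2.imwrite("pics/s1c.png",cv2.resize(a,None,fx=3.5,fy=3.5,interpolation=cv2.INTER_CUBIC))
E
```

```text
t 1.9 tcp [ 0.4278 -0.0922  0.154 ] d [ 0.0049 -0.0057  0.004 ] rz -0.001 q6 -0.95 q1 -0.4
```

View pics/s1c.png

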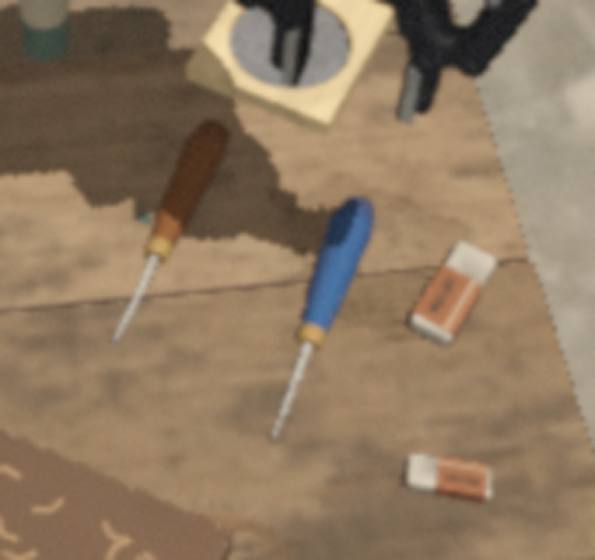

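The open gripper hangs above, and the gouge's butt at (360,198) and tip at (275,438) in this crop are clear.

```bash
python3 - <<'E'
from h import *
q=lambda u,v:(u/3.5+260-.35,v/3.5+240-.35)
b=ray("scene",q(360,199),.010)[0];t=ray("scene",q(275,438),.003)[0];f=ray("scene",q(313,330),.01)[0]
print(b,t,f,np.linalg.norm(b-t),np.linalg.norm(b-f),np.arctan2(*(b-t)[::-1]),(b+t)/2)
togo([.4266,-.0996,.007],.555+np.pi/2)
E
```

```text
[ 0.47133543 -0.07027582] [ 0.35305778 -0.1454449 ] [ 0.40156442 -0.11486945] 0.1401427577742428 0.08280450622673527 0.5661361436566225 [ 0.41219661 -0.10786036]
t 1.9 tcp [ 0.4278 -0.0922  0.154 ] d [ 0.0048 -0.0059  0.147 ] rz -0.001 q6 -0.95 q1 -0.4
```

Scaled: 0.09 m / 0.6 = 0.15, 0.05 m / 0.6 = 0.0833.

Call:
shift_gripper(segments=[0, 0, 0.0833, 0, 0, 0, 0, 0, 0.15, 0, 0, 0, 0, 0, 0.15, 0, 0, 0, 0, 0, 0.15, 0, 0, 0])

```text
time: 2.3
tcp_pos: [0.4278, -0.0919, 0.0647]
eef_rot: [-0.274, 0.962, 0.001, -0.001]
ft_force: [0.1, -0.3, 0.1]
gripper_width: 0.0452
finger_force: 0.0
```

```bash
python3 -c "
from h import *
togo([.4286,-.0976,.007],.56+np.pi/2)"
```

```text
t 2.3 tcp [ 0.4278 -0.0919  0.0647] d [ 0.0023 -0.0054  0.0577] rz -0.005 q6 -0.95 q1 -0.4
```

Scaled: 0.058 m / 0.6 = 0.0967, 0.04 m / 0.6 = 0.0667.

Call:
shift_gripper(segments=[0.0033, -0.0083, 0.0667, 0, 0, 0, 0.0033, -0.0083, 0.0967, 0, 0, 0, 0.0033, -0.0083, 0.0967, 0, 0, 0, 0.0033, -0.0083, 0.0967, 0, 0, 0])

```text
time: 2.7
tcp_pos: [0.4308, -0.0989, 0.0082]
eef_rot: [-0.273, 0.962, -0.001, 0.001]
ft_force: [1.5, 0.4, 0.0]
gripper_width: 0.0446
finger_force: 0.0
```

Call:
shift_gripper(segments=[0, 0, 0, 0, 0, 0, 0, 0, 0, 0, 0, 0, 0, 0, 0, 0, 0, 0, 0, 0, 0, 0, 0, 0, 0, 0, 0, 0, 0, 0], aperture=0, force=40)

```text
time: 3.2
tcp_pos: [0.4308, -0.0991, 0.0081]
eef_rot: [-0.273, 0.962, -0.001, 0.001]
ft_force: [-2.0, 0.7, 8.9]
gripper_width: 0.0164
finger_force: 38.9
```

Call:
shift_gripper(segments=[0, 0, -0.05, 0, 0, 0, 0, 0, -0.1, 0, 0, 0, 0, 0, -0.1667, 0, 0, 0, 0, 0, -0.1667, 0, 0, 0])

```text
time: 3.6
tcp_pos: [0.433, -0.1002, 0.1117]
eef_rot: [-0.273, 0.962, -0.003, 0.004]
ft_force: [1.2, 0.2, 0.5]
gripper_width: 0.0161
finger_force: 39.0
```

```bash
python3 -c "
from h import *
togo([.677,.19,.11],.635+np.pi/2)
cv2.imwrite('pics/top2.png',capture('top')[:,:,::-1])
im=capture('scene')[:,:,::-1]
cv2.imwrite('pics/s2.png',im)
a=im[200:400,260:430]; cv2.imwrite('pics/s2c.png',cv2.resize(a,None,fx=3,fy=3,interpolation=cv2.INTER_CUBIC))"
```

```text
t 3.6 tcp [ 0.433  -0.1002  0.1117] d [-0.3601  0.1187  0.0029] rz -0.082 q6 -0.96 q1 -0.41
```

View pics/s2c.png

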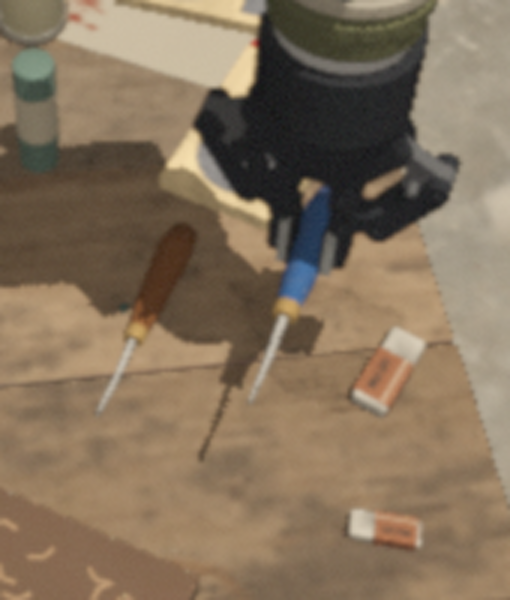

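The gouge is held level, with its tip at (252,400) in the crop, about 20 mm behind the grip centre. I'll carry it to the trough.

Scaled: -0.36 m / 0.6 = -0.6, 0.119 m / 0.6 = 0.1983, -0.08 rad / 3.1416 = -0.0255.

Call:
shift_gripper(segments=[-0.6, 0.1983, 0, 0, 0, -0.0255, -0.6, 0.1983, 0, 0, 0, -0.0255, -0.6, 0.1983, 0, 0, 0, -0.0255, -0.6, 0.1983, 0, 0, 0, -0.0255, -0.6, 0.1983, 0, 0, 0, -0.0255, -0.6, 0.1983, 0, 0, 0, -0.0255, -0.6, 0.1983, 0, 0, 0, -0.0255, -0.6, 0.1983, 0, 0, 0, -0.0255])

```text
time: 4.5
tcp_pos: [0.6739, 0.1948, 0.1038]
eef_rot: [-0.312, 0.95, 0.0, -0.001]
ft_force: [0.6, -0.8, -0.7]
gripper_width: 0.0163
finger_force: 39.0
```

Call:
shift_gripper(segments=[0, 0, 0, 0, 0, 0, 0, 0, 0, 0, 0, 0, 0, 0, 0, 0, 0, 0])

```text
time: 4.8
tcp_pos: [0.6717, 0.1907, 0.105]
eef_rot: [-0.311, 0.95, 0.0, -0.001]
ft_force: [-0.0, -0.1, -0.3]
gripper_width: 0.0162
finger_force: 39.0
```

```bash
python3 -c "
from h import *
togo([.6777,.1906,.0155],.635+np.pi/2)"
```

```text
t 4.8 tcp [0.6717 0.1907 0.105 ] d [-0.0051 -0.0038  0.0895] rz -0.002 q6 -0.47 q1 0.16
```

Scaled: 0.065 m / 0.6 = 0.1083, 0.03 m / 0.6 = 0.05.

Call:
shift_gripper(segments=[-0.0083, -0.0067, 0.05, 0, 0, 0, -0.0083, -0.0067, 0.1083, 0, 0, 0, -0.0083, -0.0067, 0.1083, 0, 0, 0, -0.0083, -0.0067, 0.1083, 0, 0, 0, -0.0083, -0.0067, 0.1083, 0, 0, 0])

```text
time: 5.3
tcp_pos: [0.6804, 0.191, 0.0435]
eef_rot: [-0.311, 0.95, -0.0, 0.001]
ft_force: [0.2, 1.2, 0.8]
gripper_width: 0.0161
finger_force: 39.0
```

```bash
python3 -c "
from h import *
togo([.6777,.1906,.0155],.635+np.pi/2)
a=capture('top')[60:200,180:320,::-1]; b=capture('scene')[130:230,280:400,::-1]
cv2.imwrite('pics/p3.png',np.hstack([cv2.resize(a,(400,400),interpolation=cv2.INTER_CUBIC),cv2.resize(b,(400,333),interpolation=cv2.INTER_CUBIC)[:,:] if 0 else cv2.copyMakeBorder(cv2.resize(b,(400,333),interpolation=cv2.INTER_CUBIC),0,67,0,0,0)]))"
```

```text
t 5.3 tcp [0.6804 0.191  0.0435] d [0.0025 0.0013 0.028 ] rz -0.003 q6 -0.47 q1 0.16
```

View pics/p3.png

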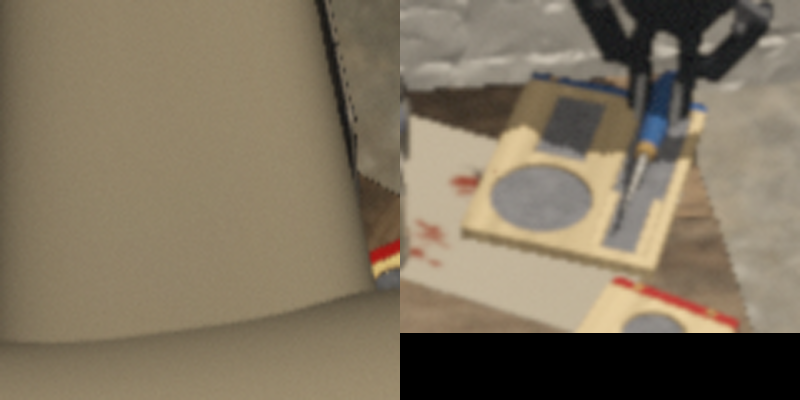

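The gouge hangs over its trough with the handle at the blue end. I'll lower it.

Scaled: 0.027 m / 0.6 = 0.045, 0.015 m / 0.6 = 0.025.

Call:
shift_gripper(segments=[0.0033, 0.0017, 0.025, 0, 0, 0, 0.0033, 0.0017, 0.045, 0, 0, 0, 0.0033, 0.0017, 0.045, 0, 0, 0, 0.0033, 0.0017, 0.045, 0, 0, 0, 0.0033, 0.0017, 0.045, 0, 0, 0])

```text
time: 5.9
tcp_pos: [0.6774, 0.1912, 0.0144]
eef_rot: [-0.311, 0.95, 0.0, 0.0]
ft_force: [-0.6, -0.1, -0.4]
gripper_width: 0.0161
finger_force: 44.5
```

```bash
python3 -c "
from h import *
togo([.6777,.1906,.0155],.635+np.pi/2)"
```

```text
t 5.9 tcp [0.6774 0.1912 0.0144] d [ 0.     -0.0007 -0.0011] rz -0.002 q6 -0.47 q1 0.16
```

Call:
shift_gripper(segments=[0, 0, 0, 0, 0, 0, 0, 0, 0, 0, 0, 0, 0, 0, 0, 0, 0, 0], aperture=0.03)

```text
time: 6.2
tcp_pos: [0.6774, 0.1911, 0.0144]
eef_rot: [-0.311, 0.95, 0.0, 0.0]
ft_force: [0.2, -0.2, 0.0]
gripper_width: 0.0298
finger_force: 0.0
```

Call:
shift_gripper(segments=[0, 0, -0.0667, 0, 0, 0, 0, 0, -0.15, 0, 0, 0, 0, 0, -0.2, 0, 0, 0, 0, 0, -0.2, 0, 0, 0], aperture=0.045)

```text
time: 6.6
tcp_pos: [0.6807, 0.1917, 0.1411]
eef_rot: [-0.311, 0.95, -0.001, 0.005]
ft_force: [0.6, 0.6, -0.2]
gripper_width: 0.0451
finger_force: 0.0
```

```bash
python3 -c "
from h import *
togo([.4718,-.1405,.10],.32+np.pi/2)
im=capture('scene')[:,:,::-1];cv2.imwrite('pics/s4.png',im)
b=im[130:230,280:400]
cv2.imwrite('pics/p4.png',cv2.resize(b,None,fx=4,fy=4,interpolation=cv2.INTER_CUBIC))"
```

```text
t 6.6 tcp [0.6807 0.1917 0.1411] d [ 0.3654 -0.1439  0.0383] rz 0.313 q6 -0.47 q1 0.16
```

View pics/p4.png

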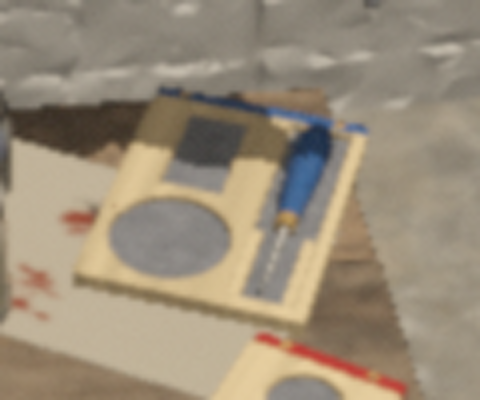

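The gouge lies in the trough, butt at (325,125) and tip at (260,290); I'll check it from above later. Next is the eraser.

Scaled: 0.365 m / 0.6 = 0.6083, -0.144 m / 0.6 = -0.24, 0.313 rad / 3.1416 = 0.0996.

Call:
shift_gripper(segments=[0.6083, -0.24, 0.05, 0, 0, 0.0996, 0.6083, -0.24, 0.05, 0, 0, 0.0996, 0.6083, -0.24, 0.05, 0, 0, 0.0996, 0.6083, -0.24, 0.05, 0, 0, 0.0996, 0.6083, -0.24, 0.05, 0, 0, 0.0996, 0.6083, -0.24, 0.05, 0, 0, 0.0996, 0.6083, -0.24, 0.05, 0, 0, 0.0996, 0.6083, -0.24, 0.05, 0, 0, 0.0996])

```text
time: 7.45
tcp_pos: [0.4656, -0.142, 0.1027]
eef_rot: [-0.159, 0.987, 0.001, -0.001]
ft_force: [1.7, -0.6, -0.0]
gripper_width: 0.0447
finger_force: 0.0
```

Call:
shift_gripper(segments=[0, 0, 0.05, 0, 0, 0, 0, 0, 0.05, 0, 0, 0, 0, 0, 0.05, 0, 0, 0])

```text
time: 7.75
tcp_pos: [0.467, -0.1402, 0.0732]
eef_rot: [-0.159, 0.987, 0.001, -0.001]
ft_force: [0.5, 0.4, -0.3]
gripper_width: 0.0451
finger_force: 0.0
```

```bash
python3 -c "
from h import *
togo([.4718,-.1405,.006],.32+np.pi/2)
im=capture('top')[:,:,::-1];cv2.imwrite('pics/top5.png',im)
b=im[70:200,180:350]
cv2.imwrite('pics/p5.png',cv2.resize(b,None,fx=4,fy=4,interpolation=cv2.INTER_CUBIC))"
```

```text
t 7.75 tcp [ 0.467  -0.1402  0.0732] d [-0.0046 -0.0019  0.0672] rz 0.0 q6 -0.78 q1 -0.46
```

View pics/p5.png

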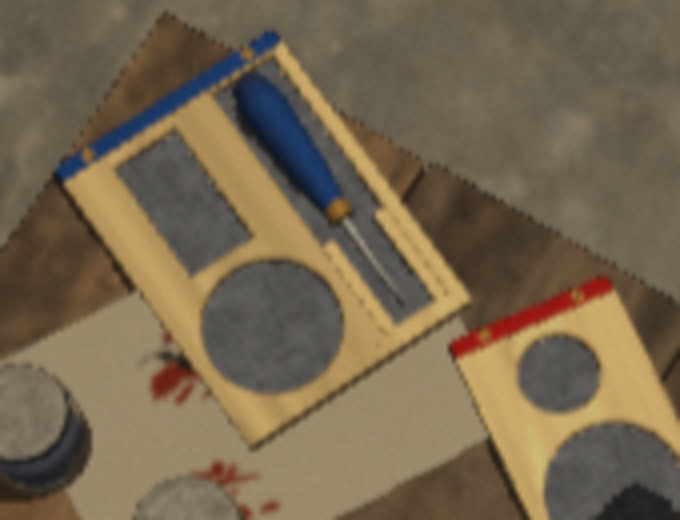

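The gouge is seated: butt at (245,78), blade in the narrow slot with its tip at (402,303). Grasping the eraser.

Scaled: 0.067 m / 0.6 = 0.1117, 0.04 m / 0.6 = 0.0667.

Call:
shift_gripper(segments=[-0.0083, -0.0033, 0.0667, 0, 0, 0, -0.0083, -0.0033, 0.1117, 0, 0, 0, -0.0083, -0.0033, 0.1117, 0, 0, 0, -0.0083, -0.0033, 0.1117, 0, 0, 0, -0.0083, -0.0033, 0.1117, 0, 0, 0])

```text
time: 8.3
tcp_pos: [0.4752, -0.1414, 0.0089]
eef_rot: [-0.16, 0.987, -0.001, 0.001]
ft_force: [0.8, -0.3, -0.2]
gripper_width: 0.0448
finger_force: 0.0
```

Call:
shift_gripper(segments=[0, 0, 0, 0, 0, 0, 0, 0, 0, 0, 0, 0, 0, 0, 0, 0, 0, 0, 0, 0, 0, 0, 0, 0, 0, 0, 0, 0, 0, 0], aperture=0, force=30)

```text
time: 8.8
tcp_pos: [0.4748, -0.1417, 0.0088]
eef_rot: [-0.159, 0.987, -0.001, 0.001]
ft_force: [-0.6, 0.5, 6.1]
gripper_width: 0.0211
finger_force: 29.2
```

Call:
shift_gripper(segments=[0, 0, -0.05, 0, 0, 0, 0, 0, -0.1, 0, 0, 0, 0, 0, -0.1667, 0, 0, 0, 0, 0, -0.1667, 0, 0, 0, 0, 0, -0.1667, 0, 0, 0])

```text
time: 9.3
tcp_pos: [0.4747, -0.1419, 0.1088]
eef_rot: [-0.159, 0.987, -0.001, 0.002]
ft_force: [0.3, 0.1, -1.5]
gripper_width: 0.0216
finger_force: 29.7
```

```bash
python3 -c "
from h import *
togo([.6545,.250,.10],.635+np.pi/2)
im=capture('scene')[:,:,::-1];cv2.imwrite('pics/s6.png',im)
b=im[180:360,330:470]
cv2.imwrite('pics/p6.png',cv2.resize(b,None,fx=3,fy=3,interpolation=cv2.INTER_CUBIC))"
```

```text
t 9.3 tcp [ 0.4747 -0.1419  0.1088] d [-0.294   0.3155  0.0088] rz -0.315 q6 -0.77 q1 -0.45
```

View pics/p6.png

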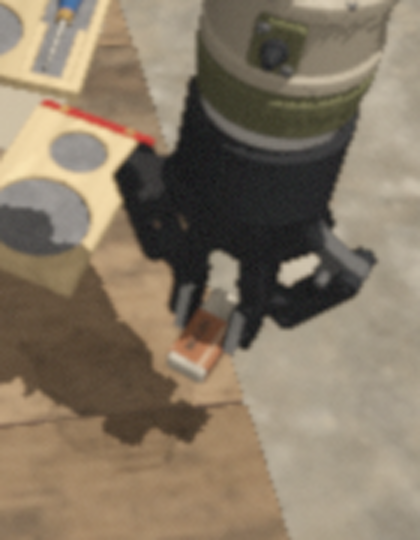

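The eraser is held level at (205,335) in the crop. On to its recess.

Scaled: 0.316 m / 0.6 = 0.5267, -0.294 m / 0.6 = -0.49, -0.315 rad / 3.1416 = -0.1003.

Call:
shift_gripper(segments=[-0.49, 0.5267, 0, 0, 0, -0.1003, -0.49, 0.5267, 0, 0, 0, -0.1003, -0.49, 0.5267, 0, 0, 0, -0.1003, -0.49, 0.5267, 0, 0, 0, -0.1003, -0.49, 0.5267, 0, 0, 0, -0.1003, -0.49, 0.5267, 0, 0, 0, -0.1003, -0.49, 0.5267, 0, 0, 0, -0.1003, -0.49, 0.5267, 0, 0, 0, -0.1003])

```text
time: 10.15
tcp_pos: [0.6394, 0.2241, 0.105]
eef_rot: [-0.312, 0.95, 0.0, -0.002]
ft_force: [1.6, -1.2, -0.6]
gripper_width: 0.0214
finger_force: 29.7
```

Call:
shift_gripper(segments=[-0.0333, 0.0333, 0, 0, 0, 0, -0.0333, 0.0333, 0, 0, 0, 0, -0.0333, 0.0333, 0, 0, 0, 0, -0.0333, 0.0333, 0, 0, 0, 0])

```text
time: 10.55
tcp_pos: [0.6434, 0.2491, 0.106]
eef_rot: [-0.312, 0.95, -0.0, -0.001]
ft_force: [0.8, -0.4, 0.3]
gripper_width: 0.0215
finger_force: 29.7
```

```bash
python3 -c "
from h import *
togo([.6569,.2518,.016],.635+np.pi/2)"
```

```text
t 10.55 tcp [0.6434 0.2491 0.106 ] d [-0.0127 -0.0059  0.0899] rz -0.001 q6 -0.38 q1 0.25
```

Scaled: 0.07 m / 0.6 = 0.1167, 0.03 m / 0.6 = 0.05.

Call:
shift_gripper(segments=[-0.0183, -0.01, 0.05, 0, 0, 0, -0.0183, -0.01, 0.1167, 0, 0, 0, -0.0183, -0.01, 0.1167, 0, 0, 0, -0.0183, -0.01, 0.1167, 0, 0, 0, -0.0183, -0.01, 0.1167, 0, 0, 0])

```text
time: 11.05
tcp_pos: [0.6578, 0.2516, 0.0395]
eef_rot: [-0.312, 0.95, -0.0, 0.001]
ft_force: [0.1, 0.8, 0.0]
gripper_width: 0.0212
finger_force: 29.7
```

```bash
python3 -c "
from h import *
togo([.6569,.2518,.016],.635+np.pi/2)"
```

```text
t 11.05 tcp [0.6578 0.2516 0.0395] d [0.0007 0.0008 0.0235] rz -0.001 q6 -0.38 q1 0.25
```

Scaled: 0.0235 m / 0.6 = 0.0392, 0.015 m / 0.6 = 0.025.

Call:
shift_gripper(segments=[0, 0, 0.025, 0, 0, 0, 0, 0, 0.0392, 0, 0, 0, 0, 0, 0.0392, 0, 0, 0, 0, 0, 0.0392, 0, 0, 0, 0, 0, 0.0392, 0, 0, 0])

```text
time: 11.55
tcp_pos: [0.6571, 0.2522, 0.0139]
eef_rot: [-0.312, 0.95, -0.0, 0.0]
ft_force: [1.1, -0.5, 2.0]
gripper_width: 0.0212
finger_force: 35.8
```

Call:
shift_gripper(segments=[0, 0, 0, 0, 0, 0, 0, 0, 0, 0, 0, 0, 0, 0, 0, 0, 0, 0], aperture=0.034)

```text
time: 11.85
tcp_pos: [0.6562, 0.2521, 0.0133]
eef_rot: [-0.312, 0.95, 0.0, -0.0]
ft_force: [0.1, -0.4, 0.4]
gripper_width: 0.0338
finger_force: 0.0
```

Call:
shift_gripper(segments=[0, 0, -0.0667, 0, 0, 0, 0, 0, -0.15, 0, 0, 0, 0, 0, -0.2167, 0, 0, 0, 0, 0, -0.2167, 0, 0, 0, 0, 0, -0.2167, 0, 0, 0])

```text
time: 12.35
tcp_pos: [0.6575, 0.2523, 0.1453]
eef_rot: [-0.312, 0.95, -0.0, 0.002]
ft_force: [0.2, 0.2, -0.8]
gripper_width: 0.0342
finger_force: 0.0
```

```bash
python3 -c "
from h import *
togo([.5268,.3092,.15],1.42)"
```

```text
t 12.35 tcp [0.6575 0.2523 0.1453] d [ 0.0715  0.1233 -0.005 ] rz 0.786 q6 -0.38 q1 0.25
```

Scaled: 0.123 m / 0.6 = 0.205, 0.071 m / 0.6 = 0.1183, 0.786 rad / 3.1416 = 0.2502.

Call:
shift_gripper(segments=[0.1183, 0.205, 0, 0, 0, 0.2502, 0.1183, 0.205, 0, 0, 0, 0.2502, 0.1183, 0.205, 0, 0, 0, 0.2502, 0.1183, 0.205, 0, 0, 0, 0.2502, 0.1183, 0.205, 0, 0, 0, 0.2502, 0.1183, 0.205, 0, 0, 0, 0.2502, 0.1183, 0.205, 0, 0, 0, 0.2502, 0.1183, 0.205, 0, 0, 0, 0.2502], aperture=0.08)

```text
time: 13.15
tcp_pos: [0.5257, 0.3086, 0.1422]
eef_rot: [0.075, 0.997, -0.001, -0.001]
ft_force: [0.3, 0.3, -0.5]
gripper_width: 0.0799
finger_force: 0.0
```

```bash
python3 -c "
from h import *
togo([.5268,.3092,.021],1.42)
im=capture('scene')[:,:,::-1];cv2.imwrite('pics/s7.png',im)
b=im[100:240,230:400]
cv2.imwrite('pics/p7.png',cv2.resize(b,None,fx=4,fy=4,interpolation=cv2.INTER_CUBIC))"
```

```text
t 13.15 tcp [0.5257 0.3086 0.1422] d [-0.0013  0.001   0.1212] rz 0.001 q6 0.55 q1 0.4
```

View pics/p7.png

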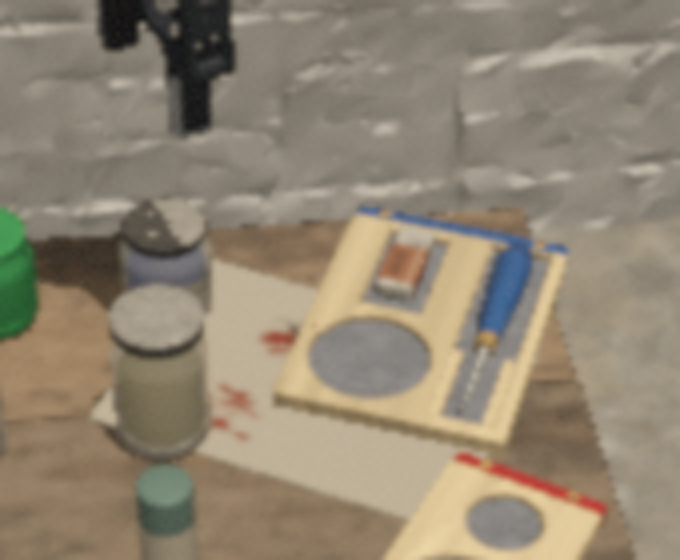

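The eraser is in its recess, and the open gripper is over the blue jar. Descending.

Scaled: 0.119 m / 0.6 = 0.1983, 0.08 m / 0.6 = 0.1333.

Call:
shift_gripper(segments=[-0.0017, 0.0017, 0.0667, 0, 0, 0, -0.0017, 0.0017, 0.1333, 0, 0, 0, -0.0017, 0.0017, 0.1983, 0, 0, 0, -0.0017, 0.0017, 0.1983, 0, 0, 0, -0.0017, 0.0017, 0.1983, 0, 0, 0])

```text
time: 13.7
tcp_pos: [0.5271, 0.3094, 0.0244]
eef_rot: [0.075, 0.997, -0.0, -0.001]
ft_force: [-0.3, -0.2, 0.3]
gripper_width: 0.0802
finger_force: 0.0
```

Call:
shift_gripper(segments=[0, 0, 0, 0, 0, 0, 0, 0, 0, 0, 0, 0, 0, 0, 0, 0, 0, 0, 0, 0, 0, 0, 0, 0, 0, 0, 0, 0, 0, 0, 0, 0, 0, 0, 0, 0], aperture=0, force=40)

```text
time: 14.3
tcp_pos: [0.5298, 0.3106, 0.0277]
eef_rot: [0.075, 0.997, 0.001, 0.002]
ft_force: [-0.4, -0.3, 5.1]
gripper_width: 0.0491
finger_force: 41.2
```

```bash
python3 -c "
from h import *
togo([.591,.2036,.10],1.42)
im=capture('top')[:,:,::-1];cv2.imwrite('pics/top8.png',im)"
```

```text
t 14.3 tcp [0.5298 0.3106 0.0277] d [-0.0769 -0.0964 -0.0722] rz 0.0 q6 0.55 q1 0.4
```

Scaled: -0.1 m / 0.6 = -0.1667, -0.07 m / 0.6 = -0.1167.

Call:
shift_gripper(segments=[0, 0, -0.05, 0, 0, 0, 0, 0, -0.1167, 0, 0, 0, 0, 0, -0.1667, 0, 0, 0, 0, 0, -0.1667, 0, 0, 0, 0, 0, -0.1667, 0, 0, 0])

```text
time: 14.85
tcp_pos: [0.5286, 0.3102, 0.1265]
eef_rot: [0.075, 0.997, 0.001, 0.002]
ft_force: [-0.5, -0.9, -1.6]
gripper_width: 0.0487
finger_force: 42.3
```

Call:
shift_gripper(segments=[-0.1283, -0.16, 0, 0, 0, 0, -0.1283, -0.16, 0, 0, 0, 0, -0.1283, -0.16, 0, 0, 0, 0, -0.1283, -0.16, 0, 0, 0, 0, -0.1283, -0.16, 0, 0, 0, 0, -0.1283, -0.16, 0, 0, 0, 0])

```text
time: 15.45
tcp_pos: [0.5882, 0.2039, 0.1238]
eef_rot: [0.075, 0.997, -0.0, -0.001]
ft_force: [0.2, -0.2, -1.4]
gripper_width: 0.0489
finger_force: 42.3
```

```bash
python3 -c "
from h import *
togo([.591,.2036,.0345],1.42)
im=capture('scene')[:,:,::-1];cv2.imwrite('pics/s9.png',im)
b=im[80:240,230:400]
cv2.imwrite('pics/p9.png',cv2.resize(b,None,fx=3,fy=3,interpolation=cv2.INTER_CUBIC))"
```

```text
t 15.45 tcp [0.5882 0.2039 0.1238] d [-0.0029  0.0001  0.0893] rz 0.001 q6 0.35 q1 0.2
```

View pics/p9.png

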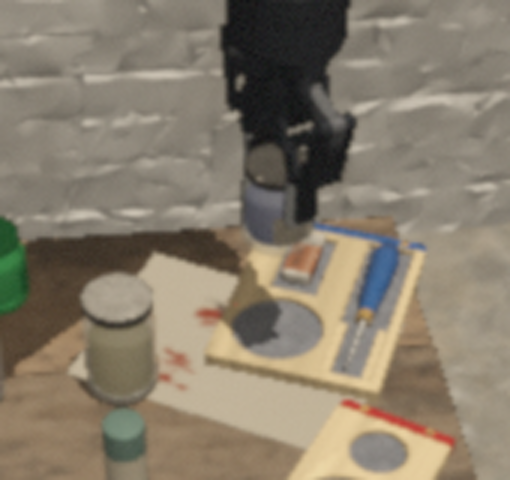

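The blue jar is held upright and clear of its surroundings. Lowering it into the well.

Scaled: 0.086 m / 0.6 = 0.1433, 0.083 m / 0.6 = 0.1383.

Call:
shift_gripper(segments=[-0.005, 0, 0.0667, 0, 0, 0, -0.005, 0, 0.1167, 0, 0, 0, -0.005, 0, 0.1333, 0, 0, 0, -0.005, 0, 0.1383, 0, 0, 0, -0.005, 0, 0.1433, 0, 0, 0, -0.005, 0, 0.1433, 0, 0, 0])

```text
time: 16.1
tcp_pos: [0.5933, 0.2033, 0.04]
eef_rot: [0.075, 0.997, 0.0, 0.001]
ft_force: [0.6, 0.2, -1.4]
gripper_width: 0.049
finger_force: 42.3
```

Call:
shift_gripper(segments=[0, 0, 0, 0, 0, 0, 0, 0, 0, 0, 0, 0])

```text
time: 16.3
tcp_pos: [0.5932, 0.203, 0.0399]
eef_rot: [0.075, 0.997, 0.0, 0.001]
ft_force: [0.1, -0.8, -1.3]
gripper_width: 0.0489
finger_force: 42.3
```

```bash
python3 -c "
from h import *
togo([.591,.2036,.0345],1.42)"
```

```text
t 16.3 tcp [0.5932 0.203  0.0399] d [0.0023 0.0002 0.0054] rz 0.0 q6 0.35 q1 0.2
```

Scaled: 0.003 m / 0.6 = 0.005, 0.001 m / 0.6 = 0.0017.

Call:
shift_gripper(segments=[0.0017, 0, 0.005, 0, 0, 0, 0.0017, 0, 0.005, 0, 0, 0, 0.0017, 0, 0.005, 0, 0, 0])

```text
time: 16.6
tcp_pos: [0.5912, 0.203, 0.0357]
eef_rot: [0.075, 0.997, 0.0, -0.0]
ft_force: [-0.2, -0.3, -0.6]
gripper_width: 0.0489
finger_force: 42.3
```

Call:
shift_gripper(segments=[0, 0, 0.0033, 0, 0, 0, 0, 0, 0.0033, 0, 0, 0, 0, 0, 0.0033, 0, 0, 0])

```text
time: 16.9
tcp_pos: [0.5917, 0.203, 0.0346]
eef_rot: [0.075, 0.997, 0.0, 0.0]
ft_force: [-1.4, -0.3, 6.5]
gripper_width: 0.0486
finger_force: 43.0
```

Call:
shift_gripper(segments=[0, 0, 0.0017, 0, 0, 0, 0, 0, 0.0017, 0, 0, 0, 0, 0, 0.0017, 0, 0, 0])

```text
time: 17.2
tcp_pos: [0.5918, 0.203, 0.0346]
eef_rot: [0.075, 0.997, 0.0, 0.001]
ft_force: [-3.4, -1.0, 12.4]
gripper_width: 0.0486
finger_force: 43.6
```

Scaled: -0.001 m / 0.6 = -0.0017.

Call:
shift_gripper(segments=[0, 0, -0.0017, 0, 0, 0, 0, 0, -0.0017, 0, 0, 0, 0, 0, -0.0017, 0, 0, 0, 0, 0, -0.0017, 0, 0, 0], aperture=0.066)

```text
time: 17.6
tcp_pos: [0.5913, 0.203, 0.0334]
eef_rot: [0.075, 0.997, -0.0, -0.0]
ft_force: [0.4, -0.1, 0.6]
gripper_width: 0.066
finger_force: 0.0
```

Call:
shift_gripper(segments=[0, 0, -0.05, 0, 0, 0, 0, 0, -0.1167, 0, 0, 0, 0, 0, -0.2, 0, 0, 0, 0, 0, -0.2, 0, 0, 0, 0, 0, -0.2, 0, 0, 0])

```text
time: 18.1
tcp_pos: [0.5926, 0.2033, 0.1553]
eef_rot: [0.075, 0.997, 0.001, 0.002]
ft_force: [-0.2, -0.0, -0.8]
gripper_width: 0.0659
finger_force: 0.0
```

```bash
python3 -c "
from h import *
togo([.371,.2816,.15],1.42)"
```

```text
t 18.1 tcp [0.5926 0.2033 0.1553] d [0.2309 0.0441 0.0046] rz 0.0 q6 0.35 q1 0.2
```

Scaled: 0.231 m / 0.6 = 0.385, 0.044 m / 0.6 = 0.0733.

Call:
shift_gripper(segments=[0.385, 0.0733, 0, 0, 0, 0, 0.385, 0.0733, 0, 0, 0, 0, 0.385, 0.0733, 0, 0, 0, 0, 0.385, 0.0733, 0, 0, 0, 0, 0.385, 0.0733, 0, 0, 0, 0, 0.385, 0.0733, 0, 0, 0, 0, 0.385, 0.0733, 0, 0, 0, 0], aperture=0.085)

```text
time: 18.8
tcp_pos: [0.3685, 0.2811, 0.1526]
eef_rot: [0.074, 0.997, -0.001, -0.001]
ft_force: [1.2, -1.0, 0.8]
gripper_width: 0.0852
finger_force: 0.0
```

```bash
python3 -c "
from h import *
togo([.371,.2816,.024],1.42)
A=capture('top')[:,:,::-1];B=capture('scene')[:,:,::-1]
cv2.imwrite('pics/top10.png',A);cv2.imwrite('pics/s10.png',B)
a=cv2.resize(A[70:200,180:310],(400,400),interpolation=cv2.INTER_CUBIC);b=cv2.resize(B[120:250,190:320],(400,400),interpolation=cv2.INTER_CUBIC)
cv2.imwrite('pics/p10.png',np.hstack([a,b]))"
```

```text
t 18.8 tcp [0.3685 0.2811 0.1526] d [-0.0026  0.001   0.1286] rz 0.002 q6 0.63 q1 0.48
```

View pics/p10.png

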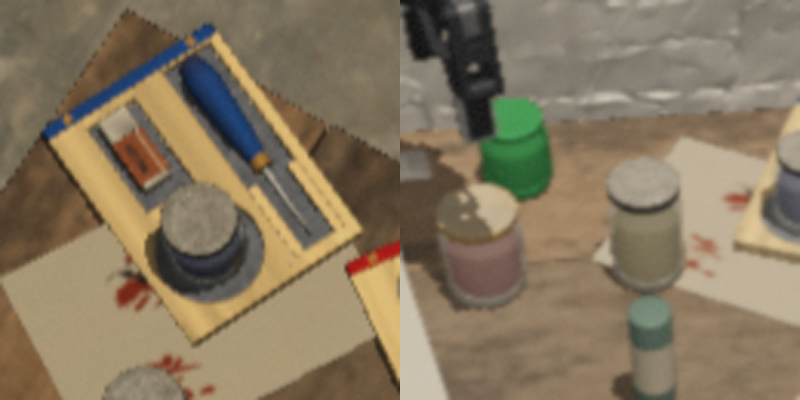

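The cutting kit is seated: jar in its well at (195,245), eraser at (135,150) and gouge in its trough. Now the pink jar.

The manual's scale: shifts go in shares of 0.6 m and turns go in shares of pi rad. Converting my numbers, 0.126 m / 0.6 = 0.21, 0.12 m / 0.6 = 0.2.

Call:
shift_gripper(segments=[-0.0017, 0.0017, 0.0667, 0, 0, 0, -0.0017, 0.0017, 0.1333, 0, 0, 0, -0.0017, 0.0017, 0.2, 0, 0, 0, -0.0017, 0.0017, 0.21, 0, 0, 0, -0.0017, 0.0017, 0.21, 0, 0, 0, -0.0017, 0.0017, 0.21, 0, 0, 0])

```text
time: 19.5
tcp_pos: [0.3724, 0.2824, 0.029]
eef_rot: [0.076, 0.997, 0.001, 0.001]
ft_force: [0.5, -0.1, 0.1]
gripper_width: 0.0849
finger_force: 0.0
```

Call:
shift_gripper(segments=[0, 0, 0, 0, 0, 0, 0, 0, 0, 0, 0, 0, 0, 0, 0, 0, 0, 0, 0, 0, 0, 0, 0, 0, 0, 0, 0, 0, 0, 0, 0, 0, 0, 0, 0, 0], aperture=0, force=40)

```text
time: 20.1
tcp_pos: [0.3722, 0.2829, 0.0297]
eef_rot: [0.075, 0.997, 0.001, 0.002]
ft_force: [-0.4, -1.3, 7.4]
gripper_width: 0.052
finger_force: 40.7
```

Call:
shift_gripper(segments=[0, 0, -0.05, 0, 0, 0, 0, 0, -0.1167, 0, 0, 0, 0, 0, -0.2, 0, 0, 0, 0, 0, -0.2, 0, 0, 0, 0, 0, -0.2, 0, 0, 0])

```text
time: 20.6
tcp_pos: [0.3717, 0.2826, 0.1492]
eef_rot: [0.075, 0.997, 0.001, 0.002]
ft_force: [-0.9, 0.4, -1.5]
gripper_width: 0.0516
finger_force: 44.0
```

```bash
python3 -c "
from h import *
togo([.511,.034,.14],1.42)"
```

```text
t 20.6 tcp [0.3717 0.2826 0.1492] d [-0.175  -0.2249  0.0093] rz 0.0 q6 0.63 q1 0.48
```

Scaled: -0.225 m / 0.6 = -0.375, -0.175 m / 0.6 = -0.2917.

Call:
shift_gripper(segments=[-0.2917, -0.375, 0, 0, 0, 0, -0.2917, -0.375, 0, 0, 0, 0, -0.2917, -0.375, 0, 0, 0, 0, -0.2917, -0.375, 0, 0, 0, 0, -0.2917, -0.375, 0, 0, 0, 0, -0.2917, -0.375, 0, 0, 0, 0, -0.2917, -0.375, 0, 0, 0, 0, -0.2917, -0.375, 0, 0, 0, 0])

```text
time: 21.4
tcp_pos: [0.5086, 0.0327, 0.1456]
eef_rot: [0.076, 0.997, 0.0, -0.002]
ft_force: [-0.6, 0.4, -3.7]
gripper_width: 0.0514
finger_force: 44.0
```

Call:
shift_gripper(segments=[0, 0, 0, 0, 0, 0, 0, 0, 0, 0, 0, 0])

```text
time: 21.6
tcp_pos: [0.5088, 0.0345, 0.1471]
eef_rot: [0.074, 0.997, 0.0, -0.001]
ft_force: [0.1, -0.0, -1.4]
gripper_width: 0.0518
finger_force: 44.0
```

```bash
python3 -c "
from h import *
togo([.511,.034,.037],1.42)"
```

```text
t 21.6 tcp [0.5088 0.0345 0.1471] d [-0.0024 -0.0002  0.1101] rz 0.002 q6 0.06 q1 -0.09
```

Scaled: 0.106 m / 0.6 = 0.1767, 0.1 m / 0.6 = 0.1667.

Call:
shift_gripper(segments=[-0.0017, 0, 0.0667, 0, 0, 0, -0.0017, 0, 0.1333, 0, 0, 0, -0.0017, 0, 0.1667, 0, 0, 0, -0.0017, 0, 0.1767, 0, 0, 0, -0.0017, 0, 0.1767, 0, 0, 0, -0.0017, 0, 0.1767, 0, 0, 0])

```text
time: 22.2
tcp_pos: [0.512, 0.0336, 0.043]
eef_rot: [0.075, 0.997, 0.0, 0.001]
ft_force: [0.1, -0.2, -2.5]
gripper_width: 0.0514
finger_force: 44.0
```

Call:
shift_gripper(segments=[0, 0, 0.0033, 0, 0, 0, 0, 0, 0.0033, 0, 0, 0, 0, 0, 0.0033, 0, 0, 0])

```text
time: 22.5
tcp_pos: [0.5115, 0.0331, 0.0404]
eef_rot: [0.075, 0.997, 0.0, 0.001]
ft_force: [-1.1, -0.7, -1.8]
gripper_width: 0.0516
finger_force: 44.0
```

```bash
python3 -c "
from h import *
togo([.511,.034,.037],1.42)"
```

```text
t 22.5 tcp [0.5115 0.0331 0.0404] d [0.0006 0.0008 0.0034] rz -0.0 q6 0.06 q1 -0.09
```

Scaled: 0.003 m / 0.6 = 0.005.

Call:
shift_gripper(segments=[0, 0, 0.005, 0, 0, 0, 0, 0, 0.005, 0, 0, 0, 0, 0, 0.005, 0, 0, 0])

```text
time: 22.8
tcp_pos: [0.5112, 0.0331, 0.0368]
eef_rot: [0.075, 0.997, 0.0, 0.0]
ft_force: [0.1, 0.4, -1.4]
gripper_width: 0.0514
finger_force: 44.1
```

Call:
shift_gripper(segments=[0, 0, 0.0025, 0, 0, 0, 0, 0, 0.0025, 0, 0, 0, 0, 0, 0.0025, 0, 0, 0])

```text
time: 23.1
tcp_pos: [0.5115, 0.0331, 0.0367]
eef_rot: [0.075, 0.997, -0.0, 0.001]
ft_force: [-3.0, 0.9, 11.2]
gripper_width: 0.0512
finger_force: 45.5
```

Scaled: -0.0015 m / 0.6 = -0.0025.

Call:
shift_gripper(segments=[0, 0, -0.0025, 0, 0, 0, 0, 0, -0.0025, 0, 0, 0, 0, 0, -0.0025, 0, 0, 0, 0, 0, -0.0025, 0, 0, 0], aperture=0.075)

```text
time: 23.5
tcp_pos: [0.5108, 0.0332, 0.0365]
eef_rot: [0.075, 0.997, 0.0, -0.0]
ft_force: [0.1, -0.2, 0.2]
gripper_width: 0.0749
finger_force: 0.0
```

Call:
shift_gripper(segments=[0, 0, -0.05, 0, 0, 0, 0, 0, -0.1167, 0, 0, 0, 0, 0, -0.2, 0, 0, 0, 0, 0, -0.2, 0, 0, 0, 0, 0, -0.2, 0, 0, 0])

```text
time: 24.0
tcp_pos: [0.5121, 0.0331, 0.158]
eef_rot: [0.075, 0.997, 0.0, 0.002]
ft_force: [-0.1, 0.0, -0.3]
gripper_width: 0.075
finger_force: 0.0
```

```bash
python3 -c "
from h import *
togo([.4008,.1183,.155],2.01)"
```

```text
t 24.0 tcp [0.5121 0.0331 0.158 ] d [0.1228 0.0676 0.0026] rz -0.59 q6 0.06 q1 -0.09
```

Scaled: 0.123 m / 0.6 = 0.205, 0.067 m / 0.6 = 0.1117, -0.59 rad / 3.1416 = -0.1878.

Call:
shift_gripper(segments=[0.205, 0.1117, 0, 0, 0, -0.1878, 0.205, 0.1117, 0, 0, 0, -0.1878, 0.205, 0.1117, 0, 0, 0, -0.1878, 0.205, 0.1117, 0, 0, 0, -0.1878, 0.205, 0.1117, 0, 0, 0, -0.1878, 0.205, 0.1117, 0, 0, 0, -0.1878, 0.205, 0.1117, 0, 0, 0, -0.1878], aperture=0.06)

```text
time: 24.7
tcp_pos: [0.3998, 0.1175, 0.1561]
eef_rot: [-0.216, 0.976, 0.0, -0.0]
ft_force: [-0.2, 0.7, 0.1]
gripper_width: 0.0596
finger_force: 0.0
```

```bash
python3 -c "
from h import *
togo([.4008,.1183,.040],2.01)
for n in('top','scene'): cv2.imwrite(f'pics/{n}11.png',capture(n)[:,:,::-1])"
```

```text
t 24.7 tcp [0.3998 0.1175 0.1561] d [-0.0014  0.0003  0.1161] rz -0.003 q6 -0.34 q1 0.09
```

Scaled: 0.114 m / 0.6 = 0.19, 0.11 m / 0.6 = 0.1833.

Call:
shift_gripper(segments=[-0.0017, 0, 0.0667, 0, 0, 0, -0.0017, 0, 0.1333, 0, 0, 0, -0.0017, 0, 0.1833, 0, 0, 0, -0.0017, 0, 0.19, 0, 0, 0, -0.0017, 0, 0.19, 0, 0, 0, -0.0017, 0, 0.19, 0, 0, 0])

```text
time: 25.4
tcp_pos: [0.4017, 0.1183, 0.044]
eef_rot: [-0.218, 0.976, -0.0, 0.001]
ft_force: [0.2, 0.2, 0.1]
gripper_width: 0.0595
finger_force: 0.0
```

Call:
shift_gripper(segments=[0, 0, 0, 0, 0, 0, 0, 0, 0, 0, 0, 0, 0, 0, 0, 0, 0, 0, 0, 0, 0, 0, 0, 0, 0, 0, 0, 0, 0, 0, 0, 0, 0, 0, 0, 0], aperture=0, force=35)

```text
time: 26.0
tcp_pos: [0.4014, 0.1185, 0.0437]
eef_rot: [-0.218, 0.976, -0.0, 0.001]
ft_force: [-1.0, -1.4, 5.9]
gripper_width: 0.0262
finger_force: 35.1
```

Call:
shift_gripper(segments=[0, 0, -0.05, 0, 0, 0, 0, 0, -0.1167, 0, 0, 0, 0, 0, -0.1667, 0, 0, 0, 0, 0, -0.1667, 0, 0, 0, 0, 0, -0.1667, 0, 0, 0])

```text
time: 26.5
tcp_pos: [0.4008, 0.1184, 0.1432]
eef_rot: [-0.218, 0.976, -0.0, 0.001]
ft_force: [-0.6, -0.5, 0.2]
gripper_width: 0.0259
finger_force: 34.9
```

```bash
python3 -c "
from h import *
togo([.5703,.0622,.14],2.01)"
```

```text
t 26.5 tcp [0.4008 0.1184 0.1432] d [-0.1295 -0.1229  0.0035] rz 0.0 q6 -0.34 q1 0.09
```

Scaled: -0.13 m / 0.6 = -0.2167, -0.123 m / 0.6 = -0.205.

Call:
shift_gripper(segments=[-0.2167, -0.205, 0, 0, 0, 0, -0.2167, -0.205, 0, 0, 0, 0, -0.2167, -0.205, 0, 0, 0, 0, -0.2167, -0.205, 0, 0, 0, 0, -0.2167, -0.205, 0, 0, 0, 0, -0.2167, -0.205, 0, 0, 0, 0, -0.2167, -0.205, 0, 0, 0, 0, -0.2167, -0.205, 0, 0, 0, 0])

```text
time: 27.3
tcp_pos: [0.5687, 0.0628, 0.1423]
eef_rot: [-0.218, 0.976, 0.0, -0.001]
ft_force: [0.4, -0.4, -0.5]
gripper_width: 0.0263
finger_force: 34.9
```

```bash
python3 -c "
from h import *
togo([.5703,.0622,.051],2.01)
B=capture('scene')[:,:,::-1]
cv2.imwrite('pics/s12.png',B)
cv2.imwrite('pics/p12.png',cv2.resize(B[130:290,270:430],(480,480),interpolation=cv2.INTER_CUBIC))"
```

```text
t 27.3 tcp [0.5687 0.0628 0.1423] d [-0.0013 -0.0013  0.0913] rz 0.001 q6 -0.47 q1 -0.03
```

View pics/p12.png

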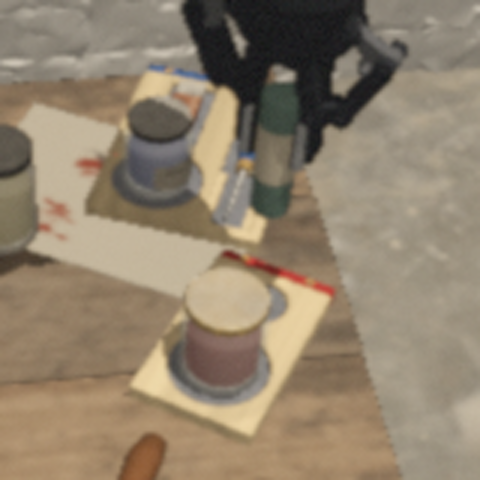

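The pink jar is seated at (222,345), and the glue is held upright above the board. Lowering it.

Scaled: 0.085 m / 0.6 = 0.1417, 0.082 m / 0.6 = 0.1367.

Call:
shift_gripper(segments=[-0.0017, -0.0017, 0.0667, 0, 0, 0, -0.0017, -0.0017, 0.1167, 0, 0, 0, -0.0017, -0.0017, 0.1367, 0, 0, 0, -0.0017, -0.0017, 0.1417, 0, 0, 0, -0.0017, -0.0017, 0.1417, 0, 0, 0, -0.0017, -0.0017, 0.1417, 0, 0, 0])

```text
time: 27.95
tcp_pos: [0.5728, 0.0618, 0.0594]
eef_rot: [-0.218, 0.976, -0.0, 0.001]
ft_force: [0.3, -0.7, -0.2]
gripper_width: 0.0262
finger_force: 34.9
```

Call:
shift_gripper(segments=[0, 0, 0.0033, 0, 0, 0, 0, 0, 0.0033, 0, 0, 0, 0, 0, 0.0033, 0, 0, 0])

```text
time: 28.25
tcp_pos: [0.5719, 0.0617, 0.0562]
eef_rot: [-0.218, 0.976, -0.0, 0.0]
ft_force: [-0.3, -0.5, -0.0]
gripper_width: 0.0258
finger_force: 34.9
```

```bash
python3 -c "
from h import *
togo([.5703,.0622,.051],2.01)"
```

```text
t 28.25 tcp [0.5719 0.0617 0.0562] d [0.0013 0.0011 0.0052] rz -0.0 q6 -0.47 q1 -0.03
```

Scaled: 0.004 m / 0.6 = 0.0067, 0.001 m / 0.6 = 0.0017.

Call:
shift_gripper(segments=[0.0017, 0.0017, 0.0067, 0, 0, 0, 0.0017, 0.0017, 0.0067, 0, 0, 0, 0.0017, 0.0017, 0.0067, 0, 0, 0])

```text
time: 28.55
tcp_pos: [0.57, 0.0623, 0.0514]
eef_rot: [-0.218, 0.976, 0.0, -0.0]
ft_force: [-0.3, -0.1, -0.3]
gripper_width: 0.0263
finger_force: 34.9
```

Call:
shift_gripper(segments=[0, 0, 0.0033, 0, 0, 0, 0, 0, 0.0033, 0, 0, 0, 0, 0, 0.0033, 0, 0, 0])

```text
time: 28.85
tcp_pos: [0.5705, 0.0623, 0.0508]
eef_rot: [-0.218, 0.976, -0.0, 0.0]
ft_force: [-2.8, -0.6, 6.8]
gripper_width: 0.0264
finger_force: 35.6
```

Contact. I'll release, retreat upwards, move aside and check.

Scaled: -0.001 m / 0.6 = -0.0017.

Call:
shift_gripper(segments=[0, 0, -0.0017, 0, 0, 0, 0, 0, -0.0017, 0, 0, 0, 0, 0, -0.0017, 0, 0, 0, 0, 0, -0.0017, 0, 0, 0], aperture=0.045)

```text
time: 29.25
tcp_pos: [0.5702, 0.0622, 0.0505]
eef_rot: [-0.218, 0.976, 0.0, -0.0]
ft_force: [0.4, 0.2, 0.4]
gripper_width: 0.0453
finger_force: 0.0
```

Call:
shift_gripper(segments=[0, 0, -0.05, 0, 0, 0, 0, 0, -0.1167, 0, 0, 0, 0, 0, -0.2, 0, 0, 0, 0, 0, -0.25, 0, 0, 0, 0, 0, -0.25, 0, 0, 0])

```text
time: 29.75
tcp_pos: [0.5733, 0.0622, 0.2061]
eef_rot: [-0.218, 0.976, -0.001, 0.005]
ft_force: [0.7, -0.1, 0.4]
gripper_width: 0.045
finger_force: 0.0
```

Call:
shift_gripper(segments=[0.0833, -0.0833, 0, 0, 0, 0, 0.1667, -0.1667, 0, 0, 0, 0, 0.25, -0.25, 0, 0, 0, 0, 0.25, -0.3333, 0, 0, 0, 0, 0.25, -0.3333, 0, 0, 0, 0, 0.25, -0.3333, 0, 0, 0, 0, 0.25, -0.3333, 0, 0, 0, 0, 0.25, -0.3333, 0, 0, 0, 0])

```text
time: 30.55
tcp_pos: [0.5191, -0.1815, 0.1998]
eef_rot: [-0.218, 0.976, 0.001, -0.001]
ft_force: [0.3, -0.5, 0.5]
gripper_width: 0.0448
finger_force: 0.0
```

```bash
python3 -c "
from h import *
A=capture('top')[:,:,::-1];B=capture('scene')[:,:,::-1]
cv2.imwrite('pics/top13.png',A);cv2.imwrite('pics/s13.png',B)
a=cv2.resize(A[65:265,180:380],(400,400),interpolation=cv2.INTER_CUBIC);b=cv2.resize(B[130:290,250:410],(400,400),interpolation=cv2.INTER_CUBIC)
cv2.imwrite('pics/p13.png',np.hstack([a,b]))"
```

```text
(no output)
```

View pics/p13.png

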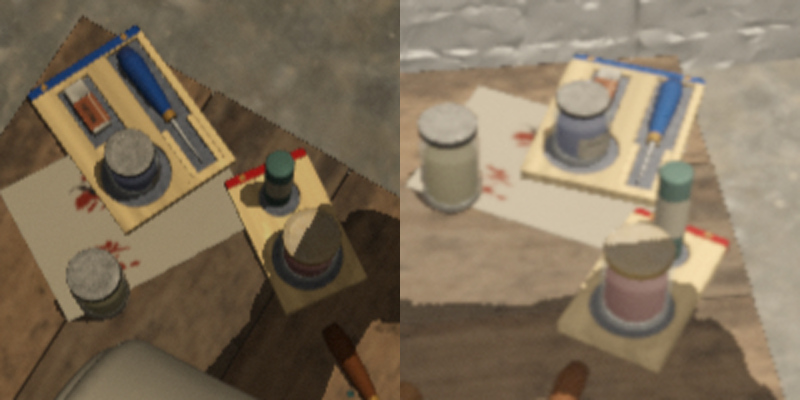

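All five things sit in their recesses: blue jar (130,165), eraser (88,110), gouge (165,100), glue (280,180) and pink jar (310,245). The pale jar and brown gouge haven't moved.

Call:
shift_gripper(segments=[0, 0, 0, 0, 0, 0, 0, 0, 0, 0, 0, 0, 0, 0, 0, 0, 0, 0])

```text
time: 30.95
tcp_pos: [0.5198, -0.1818, 0.2008]
eef_rot: [-0.218, 0.976, -0.0, 0.0]
ft_force: [0.1, -0.6, -0.4]
gripper_width: 0.0454
finger_force: 0.0
```

```bash
python3 -c "
from plant import *
print(hand_in())"
```

```text
the job is handed in; nothing more can be done
None
```

Both kits are made up and handed in at about 31 s: in the last pictures all five things sit in their recesses, jars and glue stick upright, with the pale jar and brown gouge untouched; hand-in returned no verdict.

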